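Set and pin the castle nut of a magnifier's swivel foot

TASK

Set the swivel nut of the bench magnifier: crank the nut clockwise (seen from above) until you feel it come up tight, then back it off only as far as the first slot that lines up with the hole in the lug. Slide the yellow-handled lock pin through the lug into that slot, fully home, and let go. Leave the remote control, the flux bottle and the circuit board where they are.

Things in the scene. Friction and masses are not known exactly. Their poses are not given: they have to be found in the camera images.
- foot: Fixed grey round swivel foot of a bench magnifier, 124 mm wide, plate 10 mm high. Origin on the bench on the upright axis of its threaded stud, z up. An aluminium lug stands on its -x side; the magnifier's arm and lens (up to 28 mm high) lie on its +x side, out to 256 mm.
- lug_mouth (a point): Outer end of the round hole through the lug, 75 mm from the stud axis on the foot's -x side, 38 mm above the bench; axes as the foot's. Hole 14 mm wide, 20 mm long, level along the foot's x, aimed at the stud axis. Lug 40 mm wide, 20 mm thick, its inner face 55 mm off the stud axis, top 52 mm above the bench.
- nut: Steel castle nut under a red crank arm, on the stud; origin under its middle, axes as point nut_hub. Clockwise from above tightens and sinks it 6 mm a turn. It starts 1 to 1.6 turns above tight. About 2 N at the handle turns it, until it stops dead within a few degrees: tight. Angle and height of that are not known beforehand and must be felt. Stays where it is left.
- nut_hub (a point): On the nut's axis, top face of the crank arm; x along the arm to the crank handle, z up. The nut is 74 mm across; its rim has six slots, 14 mm wide, open on top, from the rim in to 13 mm off the axis, from 11 to 31 mm below this point, at 30, 90, 150, 210, 270 and 330 degrees from x.
- crank_grip (a point): Middle of the white crank handle on the nut: upright free-turning sleeve 18 mm wide, 52 mm high, 45 mm off the nut's axis along the nut's x. It goes round and sinks with the nut. The arm's top is 29 mm below this point; the stud's end stays under 64 mm above the bench.
- pin_grip (a point): Middle of the yellow block handle of the loose lock pin (0.15 kg): 40 (x) by 22 (y) by 86 mm high, standing on the bench. A round steel pin, 10 mm wide, sticks out level along +x, its axis 7 mm below this point, from the block's face (20 mm from the point) to the tip 77 mm from the point. Fully home, that face meets the lug's outer face, with the block's foot about 2 mm above the bench.
- pin_tip (a point): Tip of the lock pin, on its axis, tapered over the last 8 mm to 5 mm wide; axes as the block handle's. Fully home it is 18 mm from the nut's axis.
- pin: The whole lock pin; origin under the middle of the block handle, axes as the handle's.
- remote_mid (a point): Loose black remote control lying on the bench, 150 (x) by 52 by 18 mm; point in its middle.
- flux_mid (a point): Loose flux bottle with a red cap, 44 mm wide, 105 mm high; point 50 mm up.
- board: Wooden plate with breadboard and blue circuit board, 170 (x) by 110 mm, up to 20 mm high, fixed to the bench; origin under its middle.
Things that resemble listed ones, but are neither listed nor needed, are in the scene too. What is meant by the pin is not black or white, and is the smaller of those in its own colour.

How it is judged (in metres and radians):
On the way, in this order (a step that is already met when the one before it is completed fails the run):
1. the nut is cranked down until it is tight (z of nut_hub in the frame of foot below 0.05915 m), for 0.1 s.
2. with the nut backed off to the first slot, the lock pin is pushed home through the lug (horizontal distance between pin_tip and nut_hub below 0.024 m and angle between the x axis of pin_grip and the x axis of foot, either way round below 0.12 rad and y of pin_tip in the frame of foot between -0.006 and 0.006 m and z of pin_tip in the frame of foot between 0.029 and 0.046 m and z of nut_hub in the frame of foot below 0.06025 m), for 0.2 s.
At the end, for the whole second after the job is handed in: Lock pin through the lug in a nut slot: tip under 24 mm from the nut axis (6 mm short of home at most), within 6 mm sideways, 9 mm in height and 0.12 rad of the lug hole's line; nut at most 1.25 mm (75 degrees) back from tight; pin released and at rest (all of step 2 and linear speed of pin below 0.02 m/s and contact force between the fingers and pin below 0.1 N); the robot touches nothing.
It fails at once if the remote control is disturbed (distance of remote_mid from where it was at the start of the episode above 0.03 m).
It fails at once if the flux bottle is disturbed or tipped (distance of flux_mid from where it was at the start of the episode above 0.03 m or angle between flux_mid's own z axis and vertical above 0.5 rad).
It fails at once if the circuit board is pushed on (contact force between the arm and board above 8 N).
It also fails if it takes over 72 s, if anything falls off the work surface, if the arm or the gripper's body presses on something with over 40 N, if the wrist force passes 120 N, or if a joint passes its speed limit or range.

ROBOT

A 7-joint arm with a two-finger parallel gripper is mounted at the origin on the work surface. World frame = base frame: x ahead of the robot, y to its left, z up, the work surface at z = 0. Lengths are in mm, angles in rad, forces in N, time in s.
With the tool pointing down it reaches from about 400 to 875 mm from the base axis. Payload 4.4 kg.
Tool frame: the origin (TCP) lies where the fingers leave the gripper's body, on its centre line; the fingertips stand 73 mm ahead of it and the grasp point (between the pads) lies 54 mm ahead of it; z points along the fingers, y is the line along which they close (so a half turn about z gives the same grasp; the last joint's range is limited). The gripper opens to 85 mm and grips with 20 to 120 N. Pads are 22 mm wide; open, the fingers measure 114 mm over their backs; the gripper's body (76 mm by 85 mm) begins 54 mm behind the grasp point. The pads swing forward as they close: fully open they stand 13 mm farther back than shut.
Start: joints at [-1.228, 0.628, 0.038, 1.517, -0.027, 0.996, -0.02], TCP at [258.361, 596.462, 303.913] pointing down, gripper open.
Joint ranges: [-3.06, 3.06], [-0.37, 2.12], [-1.25, 1.32], [0.18, 2.47], [-1.1, 4.24], [0.23, 1.98], [-2.94, 2.94]. Speed limits (rad/s): [2.57, 2.57, 3.14, 3.14, 3.14, 3.14, 3.14].

INTERFACE

Orientations are given as [roll, pitch, yaw] about the fixed x, y, z axes, in that order (R = Rz(yaw) Ry(pitch) Rx(roll)).
In Python, from cell import ctrl gives the robot as it stands.
- The arm moves only by the tool send_rows, never from a script. Its argument "rows" is a list that holds one entry, the list of rows, each a list of 6 numbers: the shift along the tool's x, y, z in cm, then the turn, a rotation vector about the tool's x, y, z in rad. In form: [[[tx, ty, tz, wx, wy, wz], ...]]. A call has 1 to 10 rows; each row is the pose to reach, as a shift and turn from the pose commanded when the call began, along the tool's axes at that moment; what a row does not reach only later rows make up. A row lasts 1/10 s, in which the tool goes at most 50 mm and 8.59 degrees, less where a joint would pass 70% of its speed; a pose out of reach is approached as far as the arm can. A call with a gripper value outside its range is refused whole. "grip" is the closure in counts, from 0 (fully open) to 255 (shut), set as the call begins (left out, the last holds). The fingers move at their own pace and stop on an object; the grip force is fixed at half the most. Time passes only in rows, so rows that repeat a pose let the fingers close. It gives the time, the measured TCP pose, the force, the opening and the grip force at its end, in the units of the state.
- ctrl.read_state(): the state, without advancing time (a new reading comes with each control period).
- ctrl.get_image(name): name is "scene" or "top"; returns a dict with "pixels" (384x512x3 uint8, red, green, blue), "fx", "fy", "cx", "cy" (pixels), "D" ([k1, k2, p1, p2, k3] as OpenCV has them; the pictures are not rectified), "extrinsics" (4x4, takes a point from camera to world coordinates). Camera axes: x right, y up, looking along -z (the intrinsics and any distortion apply to the point x, -y, -z); pixel columns grow to the right and rows downward; lengths in mm; the calibration is good to about 2 mm. A picture is of the moment at which its call begins. There is no depth.
- ctrl.finish_job(): hands the job in; it is judged then, once.
The state is a dict: "clock": time; "qpos": joint angles; "qd": joint speeds; "tau": joint torques, N m; "eef_pos": TCP position; "tool_rot": TCP orientation; "force": force on the tool from outside, world axes, zero at the start; "torque": the same for the moment, N m; "width": finger opening in mm; "gripper_force": force on a finger pad.
Only numpy, scipy, OpenCV 4.12 (cv2) and the standard library are available. Lean on these libraries where they do the work, as an engineer would, in place of code of your own. Each camera call takes 0.05 s, during which the arm holds its last target. There are 200 camera calls.

## Working session

There is one attempt and no reset: what is moved stays moved. The work goes in short steps, Python scripts to look and compute and a tool call to move; the robot and the scene stay as the last step left them, time stands still between calls to the robot, and variables do not carry over. Pictures are saved under pics/ and viewed, at most 10 in all, crops included, and the job is handed in when it is done.

Besides the shell and the picture viewer there is one more tool, called after ">>>" as a command line: name --argument value ..., lists and objects as JSON in quotes. send_rows: Moves the arm, as the interface text tells. Its arguments: {"type":"object","properties":{"rows":{"type":"array","items":{"type":"array","items":{"type":"array","items":{"type":"number"}}}},"grip":{"type":"number"}},"required":["rows"]}

```bash
mkdir -p pics; ls; python3 - <<'E'
from cell import ctrl
import cv2,pickle
print(ctrl.read_state())
for n in("scene","top"):
    i=ctrl.get_image(n); pickle.dump(i,open(f"pics/{n}0.pkl","wb"))
    print(n,i["fx"],i["fy"],i["cx"],i["cy"],i["D"],i["extrinsics"])
    cv2.imwrite(f"pics/{n}0.png",cv2.resize(i["pixels"][:,:,::-1],(800,600),interpolation=cv2.INTER_CUBIC))
E
```

```text
pics
{'clock': 0.0, 'qpos': array([-1.2277919 ,  0.62934087,  0.03840222,  1.51832754, -0.0270067 ,
        0.99630454, -0.02000657]), 'qd': array([ 1.35084013e-03, -3.70085081e-04, -4.05614388e-04, -1.00548936e-03,
        6.35418810e-05,  7.53059856e-04,  3.53791299e-04]), 'tau': array([-1.59652707e-03, -5.63399041e+01,  1.22564189e+00, -1.93454182e+01,
        1.10268433e-02,  1.03339533e-02,  1.97665747e-05]), 'eef_pos': array([258.14610892, 596.02869476, 303.00457624]), 'tool_rot': array([-3.13972883e+00, -5.41179250e-06,  2.73281106e+00]), 'force': array([0.53920407, 0.21313367, 0.46197427]), 'torque': array([-0.01671678,  0.04184062, -0.00816809]), 'gripper_force': 0.0, 'width': 85.41343022632137}
scene 464.51763746431294 464.51763746431294 259.9524545091129 189.46631351637654 [-0.17833414  0.          0.          0.          0.        ] [[ 8.27315855e-01 -2.89980055e-01  4.81102946e-01  1.01355392e+03]
 [ 5.61345007e-01  4.58770124e-01 -6.88782808e-01 -8.05024755e+02]
 [-2.09823813e-02  8.39905674e-01  5.42326653e-01  6.96423474e+02]
 [ 0.00000000e+00  0.00000000e+00  0.00000000e+00  1.00000000e+00]]
top 500.05564145541916 500.05564145541916 250.76978997711402 187.59549469602314 [-0.11770951  0.          0.          0.          0.        ] [[-6.11127198e-02  9.76938586e-01 -2.04587965e-01  1.53382766e+02]
 [-9.98121027e-01 -6.07248895e-02  8.17938185e-03 -5.41127899e+01]
 [-4.43282782e-03  2.04703414e-01  9.78814008e-01  1.57237254e+03]
 [ 0.00000000e+00  0.00000000e+00  0.00000000e+00  1.00000000e+00]]
```

View pics/scene0.png

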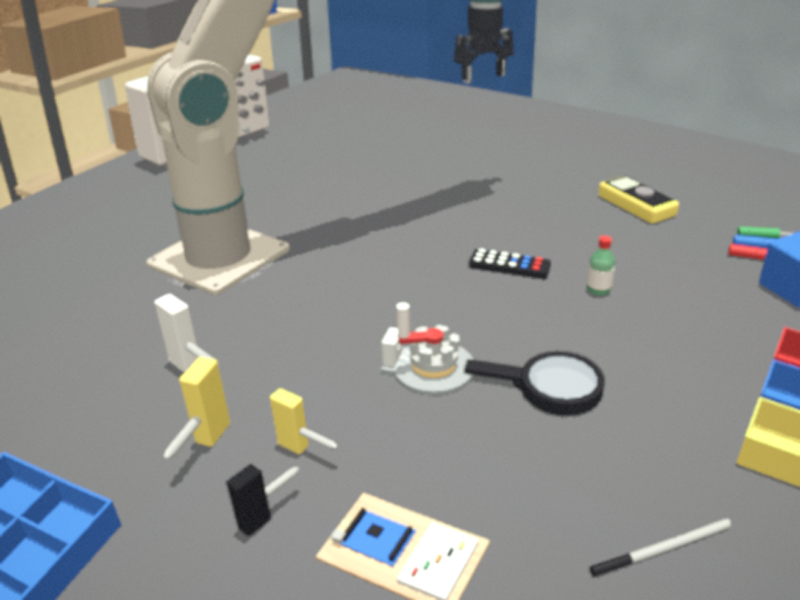

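View pics/top0.png

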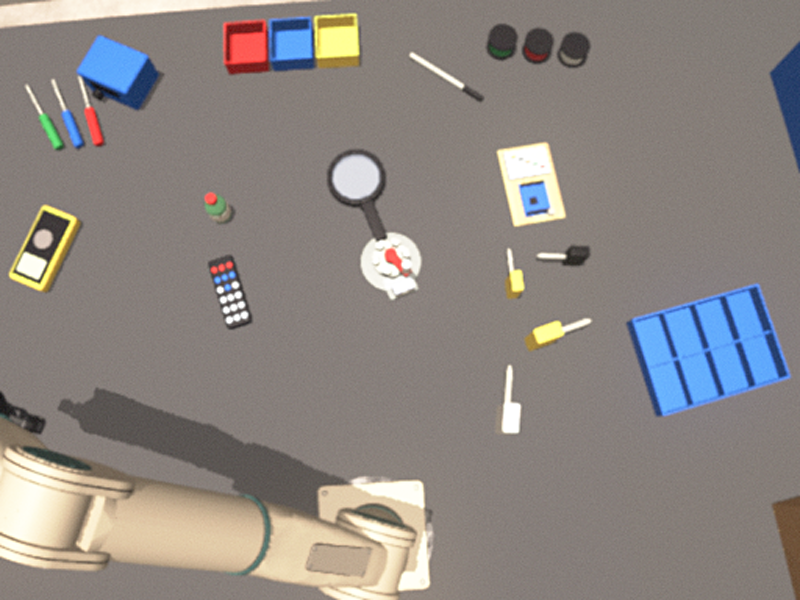

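The scene view shows the foot at about (433,362) of the 800x600 picture, the small yellow pin at (290,420) and the remote at (510,262). In the top view the foot is at (391,262), the lug at (402,290), the lens at (357,178) and the pin block at (515,285) with its tip at (510,250). Next I'll look at enlarged crops.

```bash
cat > cam.py <<'E'
import numpy as np, cv2, pickle
def load(f): return pickle.load(open(f,"rb"))
def K(i): return np.array([[i["fx"],0,i["cx"]],[0,i["fy"],i["cy"]],[0,0,1.]])
F=np.diag([1,-1,-1.])
def ray(i,uv):
    p=cv2.undistortPoints(np.array([[uv]],float),K(i),np.array(i["D"]))[0,0]
    E=np.array(i["extrinsics"]); d=E[:3,:3]@F@np.array([p[0],p[1],1.]); return E[:3,3],d/np.linalg.norm(d)
def atz(i,uv,z):
    o,d=ray(i,uv); return o+d*(z-o[2])/d[2]
def proj(i,P):
    E=np.array(i["extrinsics"]); R=F@E[:3,:3].T; t=-R@E[:3,3]
    return cv2.projectPoints(np.atleast_2d(np.array(P,float)),cv2.Rodrigues(R)[0],t,K(i),np.array(i["D"]))[0][:,0]
def tri(i,a,j,b):
    o,d=ray(i,a);p,e=ray(j,b)
    s=np.linalg.lstsq(np.c_[d,-e],p-o,rcond=None)[0]; A=o+s[0]*d;B=p+s[1]*e
    return (A+B)/2,np.linalg.norm(A-B)
def crop(i,u0,v0,w,h,W=400,H=300):
    return cv2.resize(i["pixels"][v0:v0+h,u0:u0+w,::-1],(W,H),interpolation=cv2.INTER_CUBIC)
E
python3 - <<'E'
from cam import *
s,t=load("pics/scene0.pkl"),load("pics/top0.pkl")
a=np.hstack([crop(s,236,185,80,60),crop(t,210,140,80,60)])
b=np.hstack([crop(s,155,235,80,60),crop(t,300,150,80,60)])
cv2.imwrite("pics/c1.png",np.vstack([a,b]))
E
```

```text
(no output)
```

View pics/c1.png

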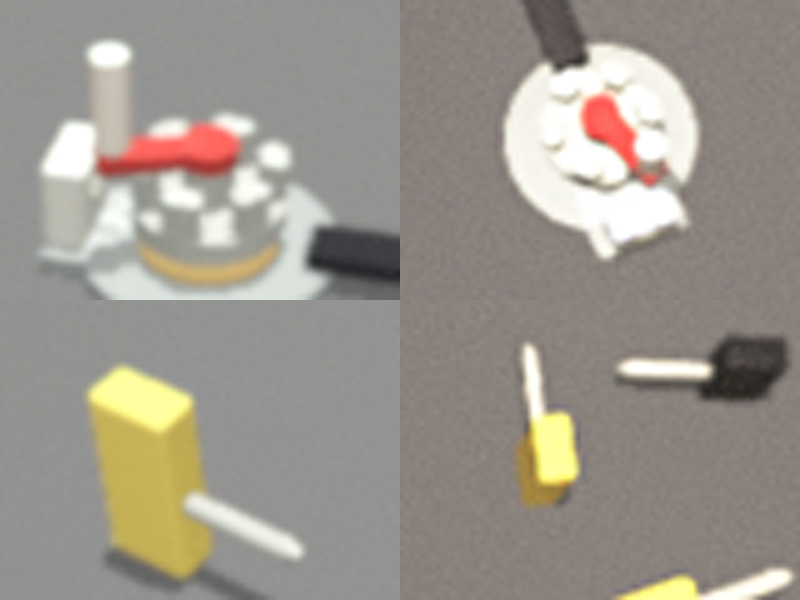

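The crops show the pin block's top and tip clearly in both views, along with the handle top, the foot disc and the lug. I'll fit poses to these.

```bash
cat > fit.py <<'E'
from cam import *
from scipy.optimize import least_squares
s,t=load("pics/scene0.pkl"),load("pics/top0.pkl")
S=lambda x,y:(235.6+.4*0+x/5+.3,184.6+y/5+.3); T=lambda x,y:(210+(x-400)/5-.4,140+y/5-.4)
S=lambda x,y:(236+x/5-.4,185+y/5-.4)
S2=lambda x,y:(155+x/5-.4,235+(y-300)/5-.4); T2=lambda x,y:(300+(x-400)/5-.4,150+(y-300)/5-.4)
big=lambda x,y:(x*.64-.2,y*.64-.2)
def fit(model,x0):
    def r(p):
        c,sn=np.cos(p[2]),np.sin(p[2]); o=[]
        for i,uv,P in model:
            w=[p[0]+c*P[0]-sn*P[1],p[1]+sn*P[0]+c*P[1],P[2]]
            o.append(proj(i,w)[0]-uv)
        return np.ravel(o)
    q=least_squares(r,x0,loss="soft_l1"); print(np.round(q.x,3),np.round(r(q.x).reshape(-1,2),1).tolist()); return q.x
# pin
tip,e=tri(s,S2(299,551),t,T2(529,346)); print("tip",tip,e)
top,e=tri(s,S2(141,399),t,T2(558,451)); print("blocktop",top,e)
yw=np.arctan2(*(tip-top)[1::-1])
M=[(s,S2(299,551),[77,0,36]),(t,T2(529,346),[77,0,36]),(s,S2(141,399),[0,0,86]),(t,T2(558,450),[0,0,86])]
fit(M,[top[0],top[1],yw])
h,e=tri(s,S(108,52),t,T(652,143)); print("handle top",h,e)
c=atz(t,T(601,137),10); print("disc",c)
l1,e=tri(s,big(563,379),t,big(357,178)); print("lens",l1,e)
for z in(15,22): print(atz(s,big(563,380),z)[:2],atz(t,big(357,178),z)[:2])
yf=np.arctan2(*(l1-c)[1::-1]); print("yaw",yf)
M=[(s,S(72,123),[-75,-20,52]),(s,S(45,170),[-75,20,52])]
for P in ([-75,-20,52],[-55,-20,52],[-75,20,52],[-55,20,52],[0,0,10],[62,0,10],[0,62,10],[0,-62,10],[0,0,60]):
    w=[c[0]+np.cos(yf)*P[0]-np.sin(yf)*P[1],c[1]+np.sin(yf)*P[0]+np.cos(yf)*P[1],P[2]]
    a=(proj(s,w)[0]+.4-[236,185])*5; b=(proj(t,w)[0]+.4-[210,140])*5+[400,0]
    print(P,a.round(),b.round())
print("handle rel",np.hypot(*(h-c)[:2]),np.arctan2(*(h-c)[1::-1])-yf)
for n,uv in(("remote",(229,292)),("board",(531,185)),("flux",(218,208))): print(n,atz(t,big(*uv),15)[:2])
E
python3 fit.py
```

```text
tip [ 551.74848854 -309.78141632   39.88129104] 1.4788796070689072
blocktop [ 474.12192823 -312.55779035   84.7467782 ] 2.2568179221803115
[ 4.74339e+02 -3.12589e+02  4.50000e-02] [[0.5, 1.0], [-0.2, 0.6], [-0.6, -0.3], [-0.2, -0.2]]
handle top [512.94850164 -97.97178662 122.90445294] 1.912128018288392
disc [547.77241546 -68.19259481  10.        ]
lens [731.27387135  -7.82303787  18.90842102] 2.490932160776042
[731.42575034  -4.23257016] [731.6049686   -8.38912923]
[734.32394398 -12.4587988 ] [729.00600444  -8.59464564]
yaw 0.3178335876728645
[-75, -20, 52] [ 45. 172.] [675. 217.]
[-55, -20, 52] [ 86. 178.] [663. 188.]
[-75, 20, 52] [ 70. 124.] [615. 241.]
[-55, 20, 52] [110. 130.] [603. 212.]
[0, 0, 10] [211. 242.] [601. 137.]
[62, 0, 10] [339. 262.] [566.  51.]
[0, 62, 10] [242. 167.] [511. 172.]
[0, -62, 10] [178. 323.] [690. 102.]
[0, 0, 60] [211. 157.] [600. 117.]
handle rel 45.820358340703066 -2.75195785453535
remote [502.63400653 266.43959565]
board [ 693.88335144 -373.64512864]
flux [684.72676856 287.0062921 ]
```

Both views agree to about 1 px:
- **Foot:** (547.8, -68.2), yaw 0.318.
- **Handle:** about (513.5, -97.5), at radius 45.8 against the true 45.
- **Pin:** (474.3, -312.6), yaw 0.045.

Now I'll move above the handle, setting the tool axes parallel to the foot's.

```bash
cat > go.py <<'E'
import sys,numpy as np
from scipy.spatial.transform import Rotation as R
from cell import ctrl
s=ctrl.read_state(); A=R.from_euler("xyz",s["tool_rot"])
x,y,z,yaw=map(float,sys.argv[1:5]); B=R.from_euler("xyz",[np.pi,0,yaw])
print("cm",np.round(A.inv().apply(np.array([x,y,z])-s["eef_pos"])/10,2),"rv",np.round((A.inv()*B).as_rotvec(),4))
print(s["clock"],s["eef_pos"].round(1),s["tool_rot"].round(3),s["force"].round(1),s["width"],s["gripper_force"])
E
python3 go.py 513.5 -97.5 220 0.318
```

```text
cm [-51.   -53.47   8.4 ] rv [-8.0000e-04  2.1000e-03  2.4148e+00]
0.1 [258.2 596.  303.1] [-3.14   0.     2.733] [-0.6 -0.7 -1.1] 85.41451139731845 0.0
```

>>> send_rows --rows '[[[-51,-53.5,3,0,0,2.415],[-51,-53.5,3,0,0,2.415],[-51,-53.5,3,0,0,2.415],[-51,-53.5,3,0,0,2.415],[-51,-53.5,3,0,0,2.415],[-51,-53.5,3,0,0,2.415],[-51,-53.5,3,0,0,2.415],[-51,-53.5,3,0,0,2.415],[-51,-53.5,3,0,0,2.415],[-51,-53.5,3,0,0,2.415]]]' --grip 100

```text
clock: 1.1
eef_pos: [431.1, 125.8, 283.6]
tool_rot: [-3.142, -0.0, 1.227]
force: [1.2, 0.7, 0.4]
width: 51.8
gripper_force: 0.0
```

```bash
python3 go.py 513.5 -97.5 220 0.318
```

```text
cm [-18.25  15.28   6.35] rv [-1.000e-04 -2.000e-04  9.091e-01]
1.1 [431.1 125.8 283.6] [-3.142 -0.     1.227] [1.2 0.7 0.4] 51.81385323880229 0.0
```

>>> send_rows --rows '[[[-18.25,15.3,6.3,0,0,0.909],[-18.25,15.3,6.3,0,0,0.909],[-18.25,15.3,6.3,0,0,0.909],[-18.25,15.3,6.3,0,0,0.909],[-18.25,15.3,6.3,0,0,0.909],[-18.25,15.3,6.3,0,0,0.909],[-18.25,15.3,6.3,0,0,0.909],[-18.25,15.3,6.3,0,0,0.909],[-18.25,15.3,6.3,0,0,0.909],[-18.25,15.3,6.3,0,0,0.909]]]'

```text
clock: 2.1
eef_pos: [514.8, -94.0, 220.9]
tool_rot: [-3.141, -0.001, 0.327]
force: [0.3, -0.1, 0.2]
width: 51.8
gripper_force: 0.0
```

```bash
python3 go.py 513.5 -97.5 156 0.318; python3 - <<'E'
from cell import ctrl
from cam import *
s=ctrl.get_image("scene")
P=ctrl.read_state()["eef_pos"]; u=proj(s,P-[0,0,73])[0].astype(int); print(u)
cv2.imwrite("pics/c2.png",crop(s,216,145,100,75,800,600))
E
```

```text
cm [-0.24  0.3   6.49] rv [-0.0008 -0.0006  0.0094]
2.1 [514.8 -94.  220.9] [-3.141e+00 -1.000e-03  3.270e-01] [ 0.3 -0.1  0.2] 51.84606911524953 0.0
[259 184]
```

View pics/c2.png

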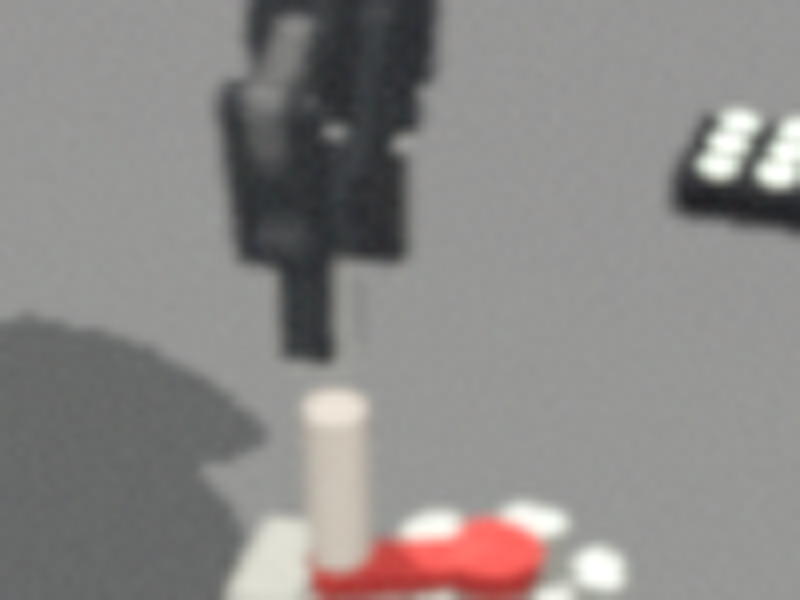

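The handle top is at (335,408) in the crop and the fingertip centre is directly above it at (344,312), so I'm descending.

>>> send_rows --rows '[[[-0.1,0.1,1.6,0,0,0],[-0.1,0.1,3.2,0,0,0],[-0.1,0.1,4.8,0,0,0],[-0.1,0.1,6.3,0,0,0],[-0.1,0.1,6.3,0,0,0],[-0.1,0.1,6.3,0,0,0]]]'

```text
clock: 2.75
eef_pos: [514.2, -96.4, 157.9]
tool_rot: [-3.141, -0.0, 0.325]
force: [0.2, -0.2, -0.3]
width: 51.9
gripper_force: 0.0
```

>>> send_rows --rows '[[[-0.1,0,0,0,0,0],[-0.1,0,0,0,0,0],[-0.1,0,0,0,0,0],[-0.1,0,0,0,0,0],[-0.1,0,0,0,0,0],[-0.1,0,0,0,0,0]]]' --grip 230

```text
clock: 3.35
eef_pos: [513.3, -96.9, 158.2]
tool_rot: [-3.141, -0.001, 0.324]
force: [-1.1, 0.5, 6.4]
width: 16.7
gripper_force: 58.4
```

Gripped: the handle is at radius 44.9 from the fitted axis. Next are the helical cranking rows.

```bash
cat > crank.py <<'E'
import sys,numpy as np
# start angle deg (tool frame about axis), step deg (negative = clockwise), n
def rows(a,st,n,r=4.5):
    o=[]
    for k in range(1,n+1):
        b=np.radians(a+st*k);a0=np.radians(a)
        o.append([round(float(r*(np.cos(b)-np.cos(a0))),2),round(float(-r*(np.sin(b)-np.sin(a0))),2),round(-.6*st*k/360,2),0,0,0])
    return o
if __name__=="__main__":
    a,st,n=float(sys.argv[1]),float(sys.argv[2]),int(sys.argv[3])
    for c in range(int(sys.argv[4])): print(a+c*st*n, "[%s]"%rows(a+c*st*n,st,n))
E
python3 crank.py -158.8 -12 10 3
```

```text
-158.8 [[[-0.25, -0.91, 0.02, 0, 0, 0], [-0.3, -1.85, 0.04, 0, 0, 0], [-0.16, -2.78, 0.06, 0, 0, 0], [0.18, -3.66, 0.08, 0, 0, 0], [0.69, -4.45, 0.1, 0, 0, 0], [1.35, -5.11, 0.12, 0, 0, 0], [2.14, -5.63, 0.14, 0, 0, 0], [3.02, -5.97, 0.16, 0, 0, 0], [3.94, -6.12, 0.18, 0, 0, 0], [4.88, -6.07, 0.2, 0, 0, 0]]]
-278.8 [[[0.91, 0.24, 0.02, 0, 0, 0], [1.75, 0.66, 0.04, 0, 0, 0], [2.48, 1.25, 0.06, 0, 0, 0], [3.08, 1.98, 0.08, 0, 0, 0], [3.51, 2.82, 0.1, 0, 0, 0], [3.75, 3.73, 0.12, 0, 0, 0], [3.81, 4.67, 0.14, 0, 0, 0], [3.66, 5.6, 0.16, 0, 0, 0], [3.33, 6.48, 0.18, 0, 0, 0], [2.82, 7.27, 0.2, 0, 0, 0]]]
-398.8 [[[-0.66, 0.67, 0.02, 0, 0, 0], [-1.45, 1.18, 0.04, 0, 0, 0], [-2.33, 1.52, 0.06, 0, 0, 0], [-3.26, 1.67, 0.08, 0, 0, 0], [-4.2, 1.63, 0.1, 0, 0, 0], [-5.11, 1.39, 0.12, 0, 0, 0], [-5.94, 0.96, 0.14, 0, 0, 0], [-6.68, 0.37, 0.16, 0, 0, 0], [-7.27, -0.36, 0.18, 0, 0, 0], [-7.7, -1.19, 0.2, 0, 0, 0]]]
```

>>> send_rows --rows '[[[-0.25,-0.91,0.02,0,0,0],[-0.3,-1.85,0.04,0,0,0],[-0.16,-2.78,0.06,0,0,0],[0.18,-3.66,0.08,0,0,0],[0.69,-4.45,0.1,0,0,0],[1.35,-5.11,0.12,0,0,0],[2.14,-5.63,0.14,0,0,0],[3.02,-5.97,0.16,0,0,0],[3.94,-6.12,0.18,0,0,0],[4.88,-6.07,0.2,0,0,0]]]'

```text
clock: 4.35
eef_pos: [540.0, -22.8, 156.2]
tool_rot: [-3.141, -0.0, 0.325]
force: [-1.3, -1.4, 7.6]
width: 16.2
gripper_force: 58.9
```

>>> send_rows --rows '[[[0.91,0.24,0.02,0,0,0],[1.75,0.66,0.04,0,0,0],[2.48,1.25,0.06,0,0,0],[3.08,1.98,0.08,0,0,0],[3.51,2.82,0.1,0,0,0],[3.75,3.73,0.12,0,0,0],[3.81,4.67,0.14,0,0,0],[3.66,5.6,0.16,0,0,0],[3.33,6.48,0.18,0,0,0],[2.82,7.27,0.2,0,0,0]]]'

```text
clock: 5.35
eef_pos: [590.8, -82.4, 154.3]
tool_rot: [-3.14, -0.002, 0.325]
force: [0.0, 0.8, 7.3]
width: 16.5
gripper_force: 58.8
```

```bash
python3 crank.py -398.8 -10 10 1;python3 crank.py -498.8 -8 3 9
```

```text
-398.8 [[[-0.54, 0.57, 0.02, 0, 0, 0], [-1.18, 1.03, 0.03, 0, 0, 0], [-1.88, 1.38, 0.05, 0, 0, 0], [-2.63, 1.59, 0.07, 0, 0, 0], [-3.41, 1.68, 0.08, 0, 0, 0], [-4.2, 1.63, 0.1, 0, 0, 0], [-4.96, 1.44, 0.12, 0, 0, 0], [-5.67, 1.12, 0.13, 0, 0, 0], [-6.33, 0.69, 0.15, 0, 0, 0], [-6.89, 0.14, 0.17, 0, 0, 0]]]
-498.8 [[[-0.38, -0.5, 0.01, 0, 0, 0], [-0.69, -1.05, 0.03, 0, 0, 0], [-0.91, -1.63, 0.04, 0, 0, 0]]]
-522.8 [[[-0.14, -0.61, 0.01, 0, 0, 0], [-0.2, -1.24, 0.03, 0, 0, 0], [-0.17, -1.86, 0.04, 0, 0, 0]]]
-546.8 [[[0.12, -0.62, 0.01, 0, 0, 0], [0.32, -1.21, 0.03, 0, 0, 0], [0.6, -1.77, 0.04, 0, 0, 0]]]
-570.8 [[[0.36, -0.52, 0.01, 0, 0, 0], [0.78, -0.98, 0.03, 0, 0, 0], [1.27, -1.37, 0.04, 0, 0, 0]]]
-594.8 [[[0.54, -0.33, 0.01, 0, 0, 0], [1.11, -0.57, 0.03, 0, 0, 0], [1.72, -0.74, 0.04, 0, 0, 0]]]
-618.8 [[[0.62, -0.08, 0.01, 0, 0, 0], [1.25, -0.07, 0.03, 0, 0, 0], [1.87, 0.03, 0.04, 0, 0, 0]]]
-642.8 [[[0.6, 0.18, 0.01, 0, 0, 0], [1.17, 0.44, 0.03, 0, 0, 0], [1.7, 0.78, 0.04, 0, 0, 0]]]
-666.8 [[[0.48, 0.41, 0.01, 0, 0, 0], [0.89, 0.88, 0.03, 0, 0, 0], [1.23, 1.41, 0.04, 0, 0, 0]]]
-690.8 [[[0.27, 0.57, 0.01, 0, 0, 0], [0.45, 1.17, 0.03, 0, 0, 0], [0.55, 1.79, 0.04, 0, 0, 0]]]
```

>>> send_rows --rows '[[[-0.54,0.57,0.02,0,0,0],[-1.18,1.03,0.03,0,0,0],[-1.88,1.38,0.05,0,0,0],[-2.63,1.59,0.07,0,0,0],[-3.41,1.68,0.08,0,0,0],[-4.2,1.63,0.1,0,0,0],[-4.96,1.44,0.12,0,0,0],[-5.67,1.12,0.13,0,0,0],[-6.33,0.69,0.15,0,0,0],[-6.89,0.14,0.17,0,0,0]]]'

```text
clock: 6.35
eef_pos: [525.5, -107.1, 152.6]
tool_rot: [3.14, -0.002, 0.324]
force: [1.0, -1.8, 4.7]
width: 16.5
gripper_force: 58.7
```

>>> send_rows --rows '[[[-0.38,-0.5,0.01,0,0,0],[-0.69,-1.05,0.03,0,0,0],[-0.91,-1.63,0.04,0,0,0]]]'

```text
clock: 6.65
eef_pos: [511.4, -94.7, 152.2]
tool_rot: [3.14, -0.001, 0.323]
force: [-0.0, -1.6, 6.7]
width: 16.7
gripper_force: 58.7
```

>>> send_rows --rows '[[[-0.14,-0.61,0.01,0,0,0],[-0.2,-1.24,0.03,0,0,0],[-0.17,-1.86,0.04,0,0,0]]]'

```text
clock: 6.95
eef_pos: [503.5, -77.5, 151.7]
tool_rot: [3.14, -0.001, 0.323]
force: [-0.3, -2.5, 7.2]
width: 16.7
gripper_force: 58.9
```

>>> send_rows --rows '[[[0.12,-0.62,0.01,0,0,0],[0.32,-1.21,0.03,0,0,0],[0.6,-1.77,0.04,0,0,0]]]'

```text
clock: 7.25
eef_pos: [503.4, -58.6, 151.3]
tool_rot: [3.141, -0.0, 0.323]
force: [-1.3, -1.2, 7.8]
width: 16.6
gripper_force: 59.0
```

>>> send_rows --rows '[[[0.36,-0.52,0.01,0,0,0],[0.78,-0.98,0.03,0,0,0],[1.27,-1.37,0.04,0,0,0]]]'

```text
clock: 7.55
eef_pos: [510.9, -41.3, 150.9]
tool_rot: [-3.141, 0.0, 0.324]
force: [-0.9, -0.3, 9.8]
width: 16.5
gripper_force: 59.1
```

>>> send_rows --rows '[[[0.54,-0.33,0.01,0,0,0],[1.11,-0.57,0.03,0,0,0],[1.72,-0.74,0.04,0,0,0]]]'

```text
clock: 7.85
eef_pos: [524.9, -28.5, 150.5]
tool_rot: [-3.141, 0.0, 0.324]
force: [-2.0, 0.3, 9.5]
width: 16.4
gripper_force: 59.2
```

>>> send_rows --rows '[[[0.62,-0.08,0.01,0,0,0],[1.25,-0.07,0.03,0,0,0],[1.87,0.03,0.04,0,0,0]]]'

```text
clock: 8.15
eef_pos: [542.9, -22.5, 150.1]
tool_rot: [-3.14, 0.0, 0.325]
force: [-2.1, 0.9, 9.2]
width: 16.9
gripper_force: 59.2
```

>>> send_rows --rows '[[[0.6,0.18,0.01,0,0,0],[1.17,0.44,0.03,0,0,0],[1.7,0.78,0.04,0,0,0]]]'

```text
clock: 8.45
eef_pos: [561.6, -24.2, 149.7]
tool_rot: [-3.14, -0.0, 0.325]
force: [-1.7, 1.0, 9.1]
width: 16.6
gripper_force: 59.2
```

>>> send_rows --rows '[[[0.48,0.41,0.01,0,0,0],[0.89,0.88,0.03,0,0,0],[1.23,1.41,0.04,0,0,0]]]'

```text
clock: 8.75
eef_pos: [578.0, -33.5, 149.3]
tool_rot: [-3.14, -0.001, 0.325]
force: [-1.1, 2.3, 8.8]
width: 16.3
gripper_force: 59.0
```

>>> send_rows --rows '[[[0.27,0.57,0.01,0,0,0],[0.45,1.17,0.03,0,0,0],[0.55,1.79,0.04,0,0,0]]]'

```text
clock: 9.05
eef_pos: [589.0, -48.2, 148.9]
tool_rot: [-3.139, -0.001, 0.325]
force: [-2.4, 7.7, 10.9]
width: 16.5
gripper_force: 59.4
```

```bash
python3 crank.py -714.8 -8 3 4
```

```text
-714.8 [[[0.01, 0.63, 0.01, 0, 0, 0], [-0.06, 1.25, 0.03, 0, 0, 0], [-0.22, 1.86, 0.04, 0, 0, 0]]]
-738.8 [[[-0.24, 0.58, 0.01, 0, 0, 0], [-0.56, 1.12, 0.03, 0, 0, 0], [-0.96, 1.61, 0.04, 0, 0, 0]]]
-762.8 [[[-0.46, 0.43, 0.01, 0, 0, 0], [-0.97, 0.79, 0.03, 0, 0, 0], [-1.53, 1.08, 0.04, 0, 0, 0]]]
-786.8 [[[-0.59, 0.21, 0.01, 0, 0, 0], [-1.21, 0.33, 0.03, 0, 0, 0], [-1.84, 0.36, 0.04, 0, 0, 0]]]
```

The tangential force rose to about 8 N, so it's coming tight. I'll push a little further and hold.

>>> send_rows --rows '[[[0.01,0.4,0,0,0,0],[0.01,0.63,0.01,0,0,0],[0.01,0.63,0.01,0,0,0],[0.01,0.63,0.01,0,0,0]]]'

```text
clock: 9.45
eef_pos: [589.9, -49.5, 148.7]
tool_rot: [-3.13, 0.0, 0.328]
force: [-3.4, 10.1, 14.2]
width: 16.5
gripper_force: 59.8
```

>>> send_rows --rows '[[[0,0.4,0,0,0,0],[0,0.8,0,0,0,0],[0,0.8,0,0,0,0],[0,0.8,0,0,0,0],[0,0.8,0,0,0,0]]]'

```text
clock: 9.95
eef_pos: [591.2, -51.9, 148.3]
tool_rot: [-3.121, 0.002, 0.331]
force: [-4.3, 18.7, 18.6]
width: 16.7
gripper_force: 61.2
```

```bash
python3 - <<'E'
import numpy as np
from scipy.optimize import least_squares
P=np.array([[513.3,-96.9],[590.8,-82.4],[525.5,-107.1],[511.4,-94.7],[503.5,-77.5],[503.4,-58.6],[510.9,-41.3],[524.9,-28.5],[542.9,-22.5],[561.6,-24.2],[578,-33.5],[540,-22.8]])
for f in(0,1):
    q=least_squares(lambda p:np.hypot(*(P-p[:2]).T)-(p[2] if f else 45),[547.8,-68.2,45]); print(q.x,q.fun.round(1))
E
python3 go.py 547.8 -68.2 150 .318
```

```text
[547.61366352 -67.36921209  45.        ] [0.3 0.7 0.5 0.4 0.3 0.1 0.  0.  0.1 0.4 0.5 0.2]
[547.91128747 -67.58265397  45.42483852] [-0.1 -0.   0.   0.1  0.1 -0.  -0.  -0.1 -0.1  0.1  0.   0.1]
cm [-4.64  0.13 -0.16] rv [-0.021   0.0017  0.0125]
9.95 [591.2 -51.9 148.3] [-3.121e+00  2.000e-03  3.310e-01] [-4.3 18.7 18.6] 16.736140780574882 61.22763633728027
```

>>> send_rows --rows '[[[-0.1,0.3,0,0,0,0],[-0.1,0.5,0,0,0,0],[-0.1,0.5,0,0,0,0],[-0.1,0.5,0,0,0,0]]]'

```text
clock: 10.35
eef_pos: [591.8, -53.5, 148.3]
tool_rot: [-3.115, 0.001, 0.332]
force: [-5.6, 24.7, 21.4]
width: 16.5
gripper_force: 61.7
```

It's firmly tight: 25 N moves it under 2°. The handle is at about 20° world, or 1.5° in the foot frame. A slot lines up when the handle is at 30° in the foot frame (48.2° world), so I'll back off about 28°.

>>> send_rows --rows '[[[0.1,-1,-0.05,0,0,0],[0.09,-1.93,-0.1,0,0,0],[0.02,-2.4,-0.1,0,0,0],[-0.1,-2.87,-0.12,0,0,0],[-0.27,-3.3,-0.14,0,0,0],[-0.48,-3.74,-0.15,0,0,0],[-0.48,-3.74,-0.15,0,0,0],[-0.48,-3.74,-0.15,0,0,0],[-0.48,-3.74,-0.15,0,0,0]]]'

```text
clock: 11.25
eef_pos: [577.7, -34.0, 149.7]
tool_rot: [-3.14, -0.0, 0.324]
force: [1.2, 3.2, 5.0]
width: 17.0
gripper_force: 59.0
```

```bash
python3 go.py 578.2 -33.8 150 .3245
```

```text
cm [ 0.05 -0.01 -0.03] rv [-0.0016 -0.     -0.0004]
11.25 [577.7 -34.  149.7] [-3.14  -0.     0.324] [1.2 3.2 5. ] 16.959540494323658 58.980708718299866
```

>>> send_rows --rows '[[[0,0,0,0,0,0],[0,0,0,0,0,0],[0,0,0,0,0,0],[0,0,0,0,0,0],[0,0,-3,0,0,0],[0,0,-7,0,0,0],[0,0,-11,0,0,0]]]' --grip 80

```text
clock: 11.95
eef_pos: [577.1, -35.1, 260.4]
tool_rot: [-3.141, 0.002, 0.323]
force: [0.7, 0.3, -0.5]
width: 58.6
gripper_force: 0.0
```

```bash
python3 go.py 474.4 -312 240 .045
```

```text
cm [-18.53  23.     2.08] rv [2.000e-04 2.200e-03 2.782e-01]
11.95 [577.1 -35.1 260.4] [-3.141e+00  2.000e-03  3.230e-01] [ 0.7  0.3 -0.5] 58.604658591032816 0.0
```

>>> send_rows --rows '[[[-18.5,23,2,0,0,0.278],[-18.5,23,2,0,0,0.278],[-18.5,23,2,0,0,0.278],[-18.5,23,2,0,0,0.278],[-18.5,23,2,0,0,0.278],[-18.5,23,2,0,0,0.278],[-18.5,23,2,0,0,0.278],[-18.5,23,2,0,0,0.278],[-18.5,23,2,0,0,0.278]]]'

```text
clock: 12.85
eef_pos: [476.0, -310.4, 239.3]
tool_rot: [-3.14, 0.0, 0.047]
force: [0.0, 0.4, -0.6]
width: 58.6
gripper_force: 0.0
```

```bash
python3 go.py 474.4 -312 118 .045; python3 - <<'E'
from cell import ctrl
from cam import *
s=ctrl.get_image("scene");t=ctrl.get_image("top")
pickle.dump(s,open("pics/s1.pkl","wb"));pickle.dump(t,open("pics/t1.pkl","wb"))
cv2.imwrite("pics/c3.png",np.vstack([np.hstack([crop(s,246,190,60,45),crop(t,220,145,60,45)]),np.hstack([crop(s,145,225,80,60),crop(t,300,150,80,60)])]))
E
```

```text
cm [-0.17  0.18 12.13] rv [-0.0016  0.0003  0.0021]
12.85 [ 476.  -310.4  239.3] [-3.14   0.     0.047] [ 0.   0.4 -0.6] 58.595984051565026 0.0
```

View pics/c3.png

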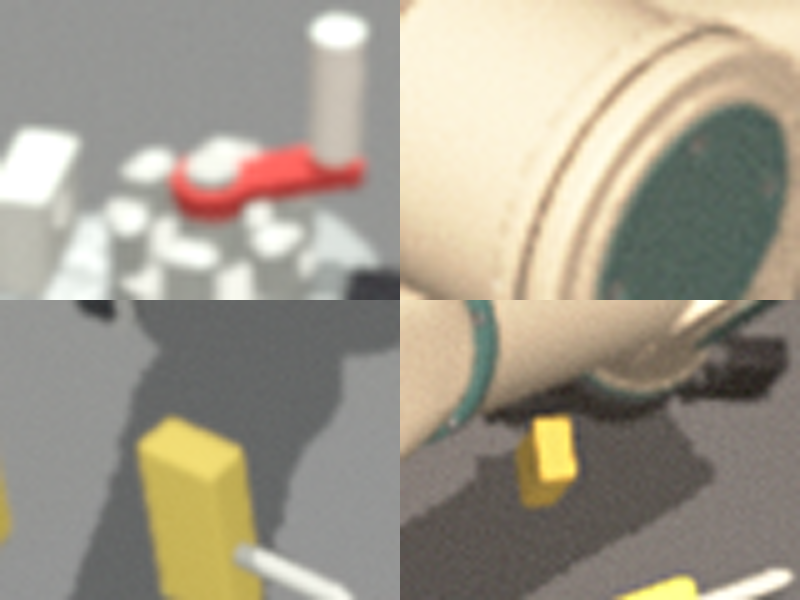

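The picture shows a nut slot at crop (136,190), facing the lug at (40,160), and the pin standing undisturbed. I'll descend on the pin and check the slot's projection at the same time.

>>> send_rows --rows '[[[-0.1,0.15,3,0,0,0.002],[-0.1,0.15,6,0,0,0.002],[-0.1,0.15,9,0,0,0.002],[-0.1,0.15,12,0,0,0.002],[-0.1,0.15,13.4,0,0,0.002],[-0.1,0.15,13.4,0,0,0.002],[-0.1,0.15,13.4,0,0,0.002]]]'

```text
clock: 13.65
eef_pos: [475.2, -313.3, 106.5]
tool_rot: [3.141, -0.001, 0.045]
force: [-0.0, -0.8, 0.2]
width: 58.6
gripper_force: 0.0
```

```bash
python3 go.py 474.4 -312 104 .045; python3 - <<'E'
from cam import *
s=load("pics/s1.pkl"); yf=.318
for a in(180,120,150,210,240):
    P=[547.6+37*np.cos(yf+np.radians(a)),-68.2+37*np.sin(yf+np.radians(a)),50]
    print(a,((proj(s,P)[0]+.4-[246,190])*6.667).round())
h=(547.6+45*np.cos(yf+np.radians(30)),-68.2+45*np.sin(yf+np.radians(30)),115)
print("handle top exp",((proj(s,h)[0]+.4-[246,190])*6.667).round())
E
```

```text
cm [-0.07 -0.13  0.25] rv [ 0.0008 -0.0007 -0.0005]
13.65 [ 475.2 -313.3  106.5] [ 3.141e+00 -1.000e-03  4.500e-02] [-0.  -0.8  0.2] 58.597009246461525 0.0
180 [113. 183.]
120 [187. 140.]
150 [140. 155.]
210 [112. 216.]
240 [140. 245.]
handle top exp [342.  24.]
```

>>> send_rows --rows '[[[-0.05,-0.1,0,0,0,0],[-0.05,-0.1,0,0,0,0],[-0.05,-0.1,0,0,0,0],[-0.05,-0.1,0,0,0,0],[-0.05,-0.1,0,0,0,0],[-0.05,-0.1,0,0,0,0]]]' --grip 220

```text
clock: 14.25
eef_pos: [474.6, -312.4, 106.8]
tool_rot: [3.141, -0.002, 0.044]
force: [0.7, 1.4, 6.3]
width: 20.9
gripper_force: 61.2
```

>>> send_rows --rows '[[[0,0,-0.3,0,0,0],[0,0,-1,0,0,0],[0,0,-2,0,0,0],[0,0,-3.2,0,0,0],[0,0,-3.2,0,0,0],[0,0,-3.2,0,0,0]]]'

```text
clock: 14.85
eef_pos: [474.3, -312.3, 138.3]
tool_rot: [3.141, -0.001, 0.044]
force: [0.5, 0.9, -1.1]
width: 21.4
gripper_force: 60.6
```

```bash
python3 - <<'E'
import numpy as np
a=.318;c=np.array([547.9,-67.6]);d=np.array([np.cos(a),np.sin(a)])
for k in(190,160,95): print(k,(c-k*d).round(1))
E
python3 go.py 367.3 -127.0 138 .318
```

```text
190 [ 367.4 -127. ]
160 [ 395.9 -117.6]
95 [457.7 -97.3]
cm [-9.880e+00 -1.898e+01  1.000e-02] rv [ 0.0006 -0.0008 -0.274 ]
14.85 [ 474.3 -312.3  138.3] [ 3.141e+00 -1.000e-03  4.400e-02] [ 0.5  0.9 -1.1] 21.367554901373463 60.60466289520264
```

```bash
python3 go.py 386.4 -121.5 138 .318
```

```text
cm [-7.940e+00 -1.945e+01  1.000e-02] rv [ 0.0006 -0.0008 -0.274 ]
14.85 [ 474.3 -312.3  138.3] [ 3.141e+00 -1.000e-03  4.400e-02] [ 0.5  0.9 -1.1] 21.367554901373463 60.60466289520264
```

>>> send_rows --rows '[[[-2,-3,0,0,0,0],[-4,-7,0,0,0,-0.1],[-6,-11,0,0,0,-0.2],[-7.9,-15,0,0,0,-0.274],[-7.9,-19.4,0,0,0,-0.274],[-7.9,-19.4,0,0,0,-0.274],[-7.9,-19.4,0,0,0,-0.274],[-7.9,-19.4,0,0,0,-0.274]]]'

```text
clock: 15.65
eef_pos: [387.3, -123.0, 137.7]
tool_rot: [3.14, -0.0, 0.317]
force: [0.4, 0.1, -1.4]
width: 21.0
gripper_force: 60.4
```

```bash
python3 go.py 386.4 -121.2 108.8 .318
```

```text
cm [-0.03 -0.2   2.89] rv [ 0.0016 -0.0004 -0.0011]
15.65 [ 387.3 -123.   137.7] [ 3.14  -0.     0.317] [ 0.4  0.1 -1.4] 21.040319170794223 60.37185788154602
```

>>> send_rows --rows '[[[0,-0.15,1,0,0,0],[0,-0.15,2,0,0,0],[0,-0.15,2.9,0,0,0],[0,-0.15,2.9,0,0,0],[0,-0.15,2.9,0,0,0],[0,-0.15,2.9,0,0,0]]]'

```text
clock: 16.25
eef_pos: [386.5, -121.1, 109.0]
tool_rot: [3.141, -0.001, 0.315]
force: [-0.5, 0.7, -1.6]
width: 21.2
gripper_force: 60.3
```

```bash
python3 go.py 386.4 -121.2 108.8 .318; python3 - <<'E'
from cell import ctrl
from cam import *
s=ctrl.get_image("scene");t=ctrl.get_image("top")
pickle.dump(s,open("pics/s2.pkl","wb"));pickle.dump(t,open("pics/t2.pkl","wb"))
cv2.imwrite("pics/c4.png",np.vstack([np.hstack([crop(s,206,180,80,60),crop(t,210,140,80,60)]),np.hstack([crop(s,226,185,40,30),crop(t,235,165,40,30)])]))
a=.318;c=np.array([547.6,-68.2]);d=np.array([np.cos(a),np.sin(a)])
for k,z in((90,38),(75,38)):
    P=[*(c-k*d),z]; print(k,((proj(s,P)[0]+.4-[226,185])*10).round(),((proj(t,P)[0]+.4-[235,165])*10).round())
E
```

```text
cm [-0.01  0.01  0.02] rv [ 0.0007 -0.0008 -0.0026]
16.25 [ 386.5 -121.1  109. ] [ 3.141e+00 -1.000e-03  3.150e-01] [-0.5  0.7 -1.6] 21.2430739791764 60.34407377243042
90 [157. 333.] [258. 262.]
75 [217. 342.] [240. 218.]
```

View pics/c4.png

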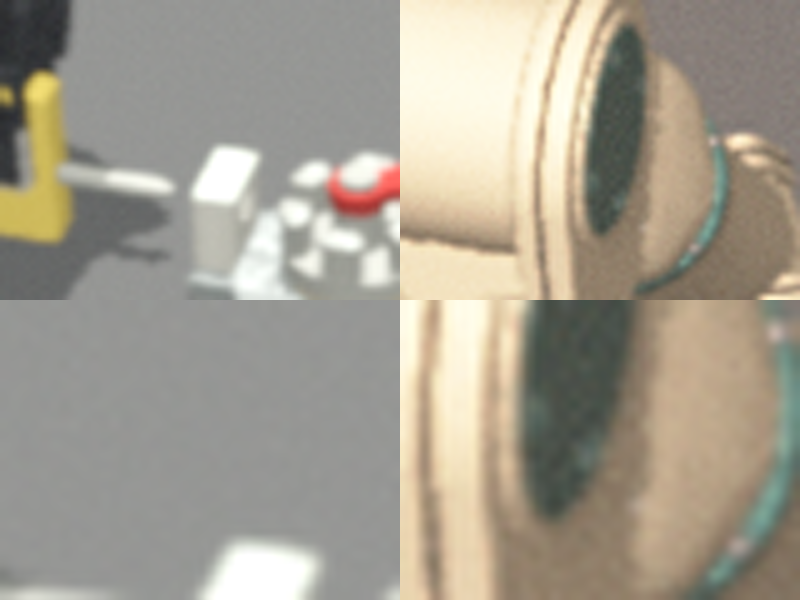

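The pin tip is at crop (174,188), against an expected (172,190) on the hole's line, so it's aligned to within about 1 mm. Inserting in stages.

>>> send_rows --rows '[[[0.5,-0.03,0.02,0,0,-0.003],[1,-0.03,0.02,0,0,-0.003],[1.5,-0.03,0.02,0,0,-0.003],[2,-0.03,0.02,0,0,-0.003],[2.5,-0.03,0.02,0,0,-0.003],[3,-0.03,0.02,0,0,-0.003],[3,-0.03,0.02,0,0,-0.003]]]'

```text
clock: 17.05
eef_pos: [415.5, -110.5, 108.4]
tool_rot: [3.141, -0.0, 0.322]
force: [0.1, -0.4, -1.1]
width: 21.5
gripper_force: 60.3
```

>>> send_rows --rows '[[[0.5,0,0,0,0,0],[1,0,0,0,0,0],[1.5,0,0,0,0,0],[2,0,0,0,0,0],[2,0,0,0,0,0]]]'

```text
clock: 17.55
eef_pos: [434.5, -104.2, 108.5]
tool_rot: [3.141, -0.001, 0.322]
force: [0.5, 0.6, -1.4]
width: 21.6
gripper_force: 60.3
```

>>> send_rows --rows '[[[0.4,0.04,0,0,0,0],[0.8,0.04,0,0,0,0],[1.2,0.04,0,0,0,0],[1.2,0.04,0,0,0,0]]]'

```text
clock: 17.95
eef_pos: [445.8, -100.9, 108.5]
tool_rot: [3.141, -0.001, 0.322]
force: [1.0, 0.8, -1.6]
width: 21.2
gripper_force: 60.3
```

>>> send_rows --rows '[[[0.3,0,0,0,0,0],[0.6,0,0,0,0,0],[0.9,0,0,0,0,0],[0.9,0,0,0,0,0],[0.9,0,0,0,0,0]]]'

```text
clock: 18.45
eef_pos: [453.6, -98.2, 108.5]
tool_rot: [-3.142, 0.0, 0.321]
force: [-0.1, -0.4, -1.9]
width: 21.3
gripper_force: 60.3
```

The pin entered the slot with no resistance. Last few mm, until the block's face meets the lug.

>>> send_rows --rows '[[[0.2,0,0,0,0,0],[0.4,0,0,0,0,0],[0.55,0,0,0,0,0],[0.55,0,0,0,0,0],[0.55,0,0,0,0,0]]]'

```text
clock: 18.95
eef_pos: [456.7, -97.2, 108.4]
tool_rot: [-3.141, 0.003, 0.32]
force: [-5.9, -2.1, 2.8]
width: 21.4
gripper_force: 61.0
```

Contact at 6 N with the block 96 mm from the axis, so the pin is home. I'll lower it slightly, release, and retreat.

>>> send_rows --rows '[[[0,0,0.1,0,0,0],[0,0,0.15,0,0,0],[0,0,0.15,0,0,0]]]'

```text
clock: 19.25
eef_pos: [456.6, -97.2, 106.9]
tool_rot: [-3.141, 0.004, 0.32]
force: [-5.0, -1.9, 0.9]
width: 21.2
gripper_force: 61.0
```

>>> send_rows --rows '[[[0,0,0,0,0,0],[0,0,0,0,0,0],[0,0,0,0,0,0],[0,0,0,0,0,0],[0,0,-3,0,0,0],[0,0,-7,0,0,0],[0,0,-11,0,0,0],[-5,0,-14,0,0,0],[-5,0,-14,0,0,0],[-5,0,-14,0,0,0]]]' --grip 80

```text
clock: 20.25
eef_pos: [410.8, -112.4, 247.8]
tool_rot: [-3.141, -0.002, 0.319]
force: [0.4, 0.0, -0.4]
width: 58.8
gripper_force: 0.0
```

```bash
python3 - <<'E'
from cell import ctrl
from cam import *
s=ctrl.get_image("scene");t=ctrl.get_image("top")
a=.318;c=np.array([547.6,-68.2]);d=np.array([np.cos(a),np.sin(a)])
for k,z in((95,86),(75,86)):
    P=[*(c-k*d),z]; print(k,((proj(s,P)[0]+.4-[206,170])*5).round())
cv2.imwrite("pics/c5.png",np.hstack([crop(s,206,170,80,60),crop(t,220,145,80,60)]))
E
```

```text
95 [164. 157.]
75 [205. 163.]
```

View pics/c5.png

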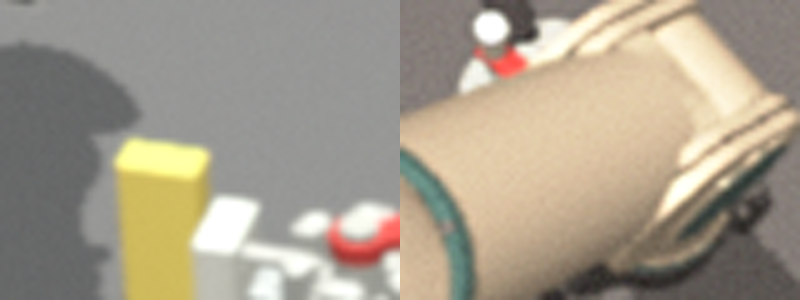

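The block top's centre is at crop (164,158), against (164,157) expected when fully home. The pin runs through the lug into the slot, and the gripper is clear, so I'm handing in.

```bash
python3 -c "
from cell import ctrl
print(ctrl.finish_job())"
```

```text
the job is handed in; nothing more can be done
None
```

I cranked the nut down until it stopped dead (about 25 N at the handle), backed it off about 28° to the first slot, and slid the small yellow pin through the lug until its block met the face. I then released it and handed in at about 20 s of the 72 s; the hand-in gave no verdict.

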